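# Unclamp the drilled tool block and stand it on the slab

## Task

Push the tilting vise's sliding jaw open, feeling for its stop rather than ramming it, and leave it fully open; then draw the drilled wooden tool block out from under the fixed jaw's lip and lift it out of the vise. Stand it upright on the stone slab, holes up, without dropping it, with its long foot flush along the steel fence and wholly between the slab's ends. Let go, and leave everything else on the bench where it is.

Things in the scene. Friction and masses are not known exactly. Their poses are not given: they have to be found in the camera images.
- bed: Inclined bed of the grey tilting vise, fixed to the bench. Frame tilted 25 degrees with the bed: surface at z = 0, x level along the jaws, y the sliding direction pointing uphill, z square to the bed. Bed spans x -75 to +75, y -65 to +167 mm. Origin midway between the closed jaws. The vise's base plate on the bench is 170 (x) by 250 mm.
- fixed_lip (a point): Middle of the upper inner edge of the fixed jaw, at the bed's low side (bed y = -20, z = 34 mm). The jaw is 160 mm long in bed x: wall y -53 to -29, z 0 to 34 mm; a lip 12 mm high overhangs to y = -20, its underside at z = 22 mm.
- jaw (a joint): Travel of the vise's sliding jaw in m along bed +y (uphill): 0 closed, 0.050 at the stop. Friction about 7 N plus its weight; it stays where left. At 0 it mirrors the fixed jaw (wall y 29 to 53, lip y 20 to 30, z 22 to 34 mm); behind its wall is a low carriage to y = 110, top at z = 18 mm.
- jaw_bar (a point): Middle of the steel bow handle on the sliding jaw: a round bar 14 mm thick, 100 mm long along bed x, its centre 66 mm above the bed at bed y = 97 mm + jaw travel. Between the clamped block's upright and the bar about 72 mm are free: closed fingers put in there can push the bar uphill.
- block: Finished wooden tool block in the vise, square to the bed, 140 mm long, 0.27 to 0.5 kg. Section like an upside-down T: foot 56 wide, 20 high; upright 36 wide, top at 90 mm with five holes. Origin: centre of foot's underside; x along its length, z to the holes. Both jaws' lips overlap the foot 8 mm, 2 mm above it: even with the jaw open, shift it 10 to 35 mm uphill before it can rise.
- slab: Stone slab fixed on the bench, 220 mm (x) by 280 mm (y) by 40 mm high, carrying a steel fence along its far (+x) edge: fence 20 mm thick, 280 mm long, 25 mm above the slab. Origin at the centre of the slab's underside; the fence's inner face is at x = +90 mm.
- spool: Thread spool, 44 mm diameter, 44 mm high, standing on the slab near its -x edge, to be left alone. Origin at the centre of its underside.
- glue: White glue bottle with blue cap, 72 mm diameter, 150 mm high, to be left alone. Origin at the centre of its underside.
- hammer: Hammer lying at the back of the bench, to be left alone.
- driver: Screwdriver lying on the bench near the robot, in front of the gap between slab and vise, to be left alone.
- jar: Glass jar, 68 mm diameter, 90 mm high, to be left alone. Origin at the centre of its underside.
- weight: Brass weight, 64 mm diameter, 55 mm high, to be left alone. Origin at the centre of its underside.
- strop: Dark wooden strop board, 200 x 60 x 22 mm, lying flat, to be left alone.
Mind the look-alikes: they are no part of the job. Leave any pink or red look-alike of the block alone.

How it is judged:
On the way, in this order (a step that is already met when the one before it is completed fails the run):
1. the sliding jaw is pushed open to its stop (travel over 46 mm) while the block still sits on the bed (value of joint jaw above 0.046 m and z of block in the frame of bed below 0.015 m), for 0.2 s.
2. the block is lifted clear of the vise, its foot more than 45 mm off the bed (z of block in the frame of bed above 0.045 m), for 0.1 s.
At the end, for the whole second after the job is handed in: The block stands upright (within 3 degrees, holes up) and at rest on the slab, parallel to the fence within 3.4 degrees and with its foot within 4 mm of the fence, wholly between the slab's ends (centre within 72 mm of the slab's middle); the jaw's travel is still over 42 mm (value of joint jaw above 0.042 m and x of block in the frame of slab between 0.058 and 0.066 m and y of block in the frame of slab between -0.072 and 0.072 m and z of block in the frame of slab between 0.036 and 0.044 m and angle between the x axis of block and the y axis of slab, either way round below 0.06 rad and angle between block's own z axis and vertical below 0.05 rad and linear speed of block below 0.02 m/s); the robot touches nothing.
It fails at once if the block is dropped or thrown (flying free, touching nothing, faster than 0.45 m/s: a fall of about 1 cm) (contact force between block and anything else below 0.05 N and linear speed of block above 0.45 m/s).
It fails at once if a bystander is displaced by more than 25 mm (distance of any of spool, glue, hammer, driver, jar, weight, strop from where it was at the start of the episode above 0.025 m).
It fails at once if the fingers press on the vise with more than 45 N (jaw rammed against its stop) (contact force between the fingers and bed above 45 N).
It also fails if it takes over 59 s, if anything falls off the work surface, if the arm or the gripper's body presses on something with over 40 N, if the wrist force passes 120 N, or if a joint passes its speed limit or range.

## Robot

A 6-joint arm with a two-finger parallel gripper is mounted at the origin on the work surface. World frame = base frame: x ahead of the robot, y to its left, z up, the work surface at z = 0. Lengths are in m, angles in rad, forces in N, time in s.
With the tool pointing down it reaches from about 0.3 to 0.875 m from the base axis. Payload 4.2 kg.
Tool frame: the origin (TCP) lies midway between the tips of the shut fingers; the grasp point (between the pads) lies 19 mm behind it; z points along the fingers, y is the line along which they close (so a half turn about z gives the same grasp; the last joint's range is limited). The gripper opens to 85 mm and grips with 20 to 120 N. Pads are 22 mm wide; open, the fingers measure 114 mm over their backs; the gripper's body (76 mm by 85 mm) begins 54 mm behind the grasp point. The pads swing forward as they close: fully open they stand 13 mm farther back than shut.
Start: joints at [1.171, 0.32, 1.565, -0, 1.257, -0.02], TCP at [0.213, 0.534, 0.231] pointing down, gripper open.
Joint ranges: [-3.11, 3.11], [-0.84, 2.01], [0.21, 2.61], [-1.34, 4.49], [0.05, 2.63], [-2.56, 2.56]. Speed limits (rad/s): [2.57, 2.57, 3.14, 3.14, 3.14, 3.14].

## Interface

Orientations are given as a unit quaternion [x, y, z, w].
In Python, from bench import robot, vision, order gives the robot as it stands. The module is installed in compiled form; this text tells all that it offers.
- The arm moves only by the tool send_rows, never from a script. Its argument "series" is a list of rows, each a list of 7 numbers: the shift along the tool's x, y, z in cm, then the turn, a rotation vector about the tool's x, y, z in degrees, then the opening, from -1 (shut) to 1 (fully open). A call has 1 to 20 rows; each row is the pose to reach, as a shift and turn from the pose commanded when the call began, along the tool's axes at that moment; what a row does not reach only later rows make up. A row lasts 1/12 s, in which the tool goes at most 41.7 mm and 7.16 degrees, less where a joint would pass 70% of its speed; a pose out of reach is approached as far as the arm can. A call with a gripper value outside its range is refused whole. The fingers move at their own pace and stop on an object; "squeeze" is the grip in N (left out, the last holds). Time passes only in rows, so rows that repeat a pose let the fingers close. It gives the time, the measured TCP pose, the force, the opening and the grip force at its end, in the units of the state.
- robot.state(): the state, without advancing time (a new reading comes with each control period).
- vision.read_camera(name): name is "scene" or "top" or "wrist"; returns a dict with "pixels" (420x560x3 uint8, red, green, blue), "fx", "fy", "cx", "cy" (pixels), "xyz" and "orientation" of the camera in the world; the wrist camera has in their place "mount" (4x4, takes a point from camera to tool coordinates, whose origin is the TCP and whose axes are the flange's). Camera axes: x right, y down, z forward; pixel columns grow to the right and rows downward; lengths in m; the calibration is good to about 2 mm. A picture is of the moment at which its call begins: read the wrist's pose just before it. There is no depth.
- order.close_job(): hands the job in; it is judged then, once.
The state is a dict: "time": time; "joint_pos": joint angles; "dq": joint speeds; "tau": joint torques, N m; "eef_pos": TCP position; "tool_rot": TCP orientation; "force": force on the tool from outside, world axes, zero at the start; "ft_torque": the same for the moment, N m; "width": opening from 0.0 (shut) to 1.0 (fully open); "finger_force": force on a finger pad.
Only numpy, scipy, OpenCV 4.12 (cv2) and the standard library are available. Lean on these libraries where they do the work, as an engineer would, in place of code of your own. Each camera call takes 0.05 s, during which the arm holds its last target. There are 200 camera calls.

## Working session

There is one attempt and no reset: what is moved stays moved. The work goes in short steps, Python scripts to look and compute and a tool call to move; the robot and the scene stay as the last step left them, time stands still between calls to the robot, and variables do not carry over. Pictures are saved under pics/ and viewed, at most 10 in all, crops included, and the job is handed in when it is done.

Besides the shell and the picture viewer there is one more tool, called after "Emit:" in YAML: its name, and indented under it one key for each argument. send_rows: Moves the arm, as the interface text tells. Its arguments: {"type":"object","properties":{"series":{"type":"array","items":{"type":"array","items":{"type":"number"}}},"squeeze":{"type":"number"}},"required":["series"]}

```bash
mkdir -p pics; cat > h.py <<'E'
import numpy as np, cv2
from scipy.spatial.transform import Rotation as R
from bench import robot, vision, order
def cam(n):
    s=robot.state(); c=vision.read_camera(n)
    if n=="wrist":
        T=np.eye(4);T[:3,:3]=R.from_quat(s["tool_rot"]).as_matrix();T[:3,3]=s["eef_pos"];c["T"]=T@np.array(c["mount"])
    else:
        T=np.eye(4);T[:3,:3]=R.from_quat(c["orientation"]).as_matrix();T[:3,3]=c["xyz"];c["T"]=T
    return c
def ray(c,u,v):
    d=c["T"][:3,:3]@np.array([(u-c["cx"])/c["fx"],(v-c["cy"])/c["fy"],1]);return c["T"][:3,3],d/np.linalg.norm(d)
def onz(c,u,v,z):
    o,d=ray(c,u,v);return o+d*(z-o[2])/d[2]
def proj(c,p):
    q=c["T"][:3,:3].T@(np.asarray(p)-c["T"][:3,3]);return np.array([c["fx"]*q[0]/q[2]+c["cx"],c["fy"]*q[1]/q[2]+c["cy"]])
def tri(rs):
    A=sum(np.eye(3)-np.outer(d,d) for o,d in rs);b=sum((np.eye(3)-np.outer(d,d))@o for o,d in rs);return np.linalg.solve(A,b)
def save(c,f): cv2.imwrite("pics/"+f,c["pixels"][...,::-1])
E
python3 - <<'E'
from h import *
import pickle
print(robot.state())
for n in("scene","top","wrist"):
    c=cam(n);save(c,n+"0.png");pickle.dump(c,open(n+"0.pkl","wb"));print(n,c["fx"],c["fy"],c["T"].round(3).tolist())
E
```

```text
{'time': 0.0, 'joint_pos': array([ 1.17107249e+00,  3.20289578e-01,  1.56568194e+00, -2.17375222e-05,
        1.25738910e+00, -2.00126189e-02]), 'dq': array([2.69485300e-05, 1.69611978e-03, 3.68768542e-04, 5.49321047e-04,
       2.40162467e-03, 1.64201282e-03]), 'tau': array([ 5.50267359e-04, -4.15525997e+01, -2.34165752e+01,  1.53686328e-04,
        8.19623092e-03, -1.78265338e-05]), 'eef_pos': array([0.21295164, 0.53359965, 0.23048246]), 'tool_rot': array([ 1.88713729e-01,  9.82031744e-01, -8.66737607e-04, -1.74050929e-04]), 'force': array([ 0.49162996,  0.43874145, -1.12365113]), 'ft_torque': array([-0.05040189, -0.0058142 ,  0.0232302 ]), 'finger_force': 0.0, 'width': 0.9982562794272527}
scene 471.2678905896871 471.2678905896871 [[-0.275, 0.777, -0.567, 1.245], [0.961, 0.223, -0.161, 0.188], [0.002, -0.589, -0.808, 1.103], [0.0, 0.0, 0.0, 1.0]]
top 541.625617397212 541.625617397212 [[0.001, -0.99, 0.138, 0.336], [-1.0, -0.003, -0.013, 0.016], [0.014, -0.138, -0.99, 1.544], [0.0, 0.0, 0.0, 1.0]]
wrist 375.78089897795786 375.78089897795786 [[0.372, 0.888, 0.272, 0.144], [0.928, -0.355, -0.111, 0.562], [-0.002, 0.294, -0.956, 0.372], [0.0, 0.0, 0.0, 1.0]]
```

View pics/scene0.png

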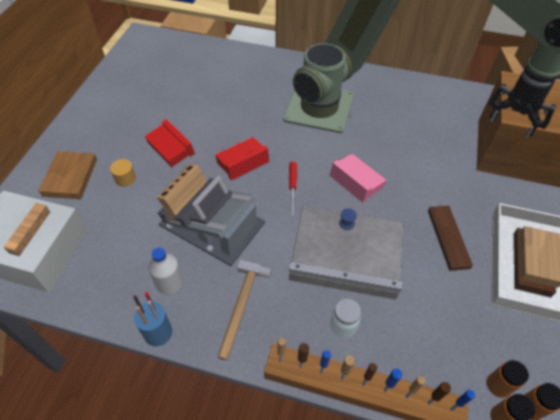

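View pics/top0.png

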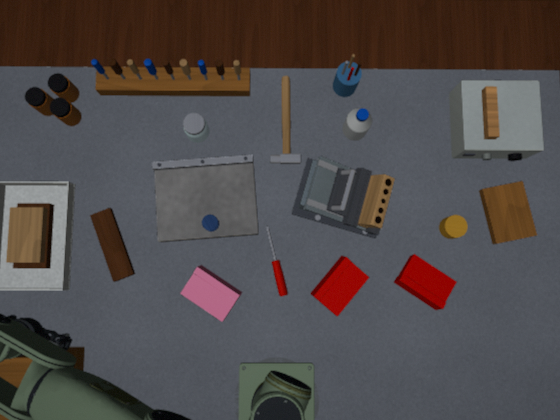

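Scene view: the holed wooden block sits in the vise at scene (183,190) / top (377,202). Candidates that could be mistaken for it: red at scene (170,143), red at (243,157), pink at (358,177), the brown board in the tray at (540,260), and the plane on the white box at (27,228). Only the natural wood block in the vise has five holes. Next I check it in a crop.

```bash
python3 - <<'E'
from h import *
import pickle
t=pickle.load(open("top0.pkl","rb"))["pixels"][150:245,285:405,::-1]
s=pickle.load(open("scene0.pkl","rb"))["pixels"][155:265,150:275,::-1]
cv2.imwrite("pics/ct.png",cv2.resize(t,None,fx=6,fy=6,interpolation=cv2.INTER_CUBIC))
cv2.imwrite("pics/cs.png",cv2.resize(s,None,fx=5,fy=5,interpolation=cv2.INTER_CUBIC))
E
```

```text
(no output)
```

View pics/ct.png

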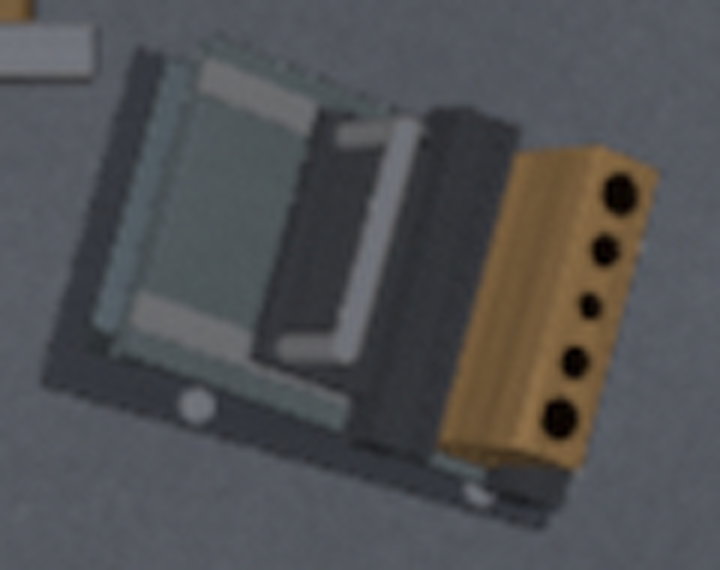

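View pics/cs.png

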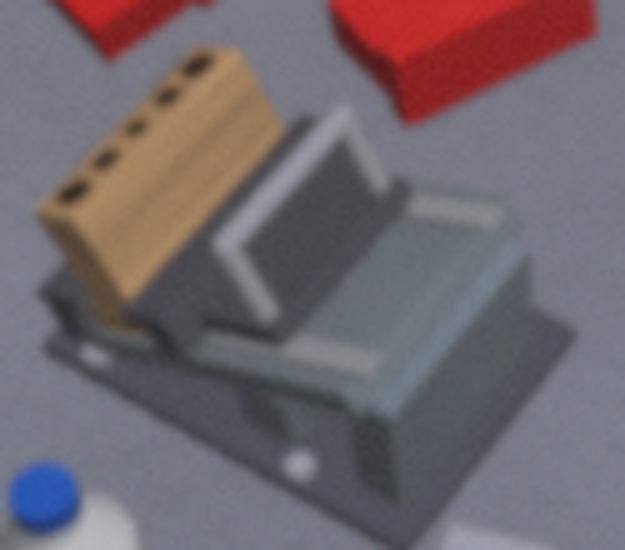

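Both crops confirm the block: natural wood, five holes, clamped behind the bow handle. Holes and bar ends are clear in both views, so I triangulate them and the slab fence.

```bash
python3 - <<'E'
from h import *
import pickle
t=pickle.load(open("top0.pkl","rb"));s=pickle.load(open("scene0.pkl","rb"))
T=lambda p:(285+(p[0]+.5)/6-.5,150+(p[1]+.5)/6-.5)
S=lambda p:(150+(p[0]+.5)/5-.5,155+(p[1]+.5)/5-.5)
ht=[(621,194),(605,250),(590,306),(574,363),(560,419)];hs=[(73,192),(106,160),(136,128),(168,97),(197,66)]
P=[]
for a,b in zip(ht,hs):
    p=tri([ray(t,*T(a)),ray(s,*S(b))]);P.append(p)
P=np.array(P);print("holes",P.round(4))
B=np.array([tri([ray(t,*T(a)),ray(s,*S(b))]) for a,b in [((405,125),(228,242)),((345,352),(343,115))]]);print("bar",B.round(4))
d1=P[0]-P[-1];d2=B[0]-B[1]
print("len",np.linalg.norm(d1),np.linalg.norm(d2),np.degrees(np.arctan2(d1[1],d1[0])),np.degrees(np.arctan2(d2[1],d2[0])))
x=d1/np.linalg.norm(d1)+d2/np.linalg.norm(d2);x[2]=0;x/=np.linalg.norm(x)
h=np.cross([0,0,1],x);c,sn=np.cos(np.radians(25)),np.sin(np.radians(25))
y=c*h+np.array([0,0,sn]);z=np.cross(x,y);M=np.stack([x,y,z],1)
b=B.mean(0);p=P.mean(0)
print("origin from bar",(b-M@[0,.097,.066]).round(4)," from block",(p-M@[0,0,.09]).round(4));print(M.round(4).tolist())
print("diff bar-block in bed",M.T@(b-p))
# slab
for c_,n in((t,"top"),(s,"scene")):
    im=c_["pixels"].astype(int);
    (u0,u1,v0,v1)=(140,270,145,250) if n=="top" else (280,415,205,300)
    hsv=cv2.cvtColor(c_["pixels"],cv2.COLOR_RGB2HSV)[v0:v1,u0:u1].astype(int)
    cv2.imwrite(f"pics/sl_{n}.png",cv2.resize(c_["pixels"][v0:v1,u0:u1,::-1],None,fx=3 ,fy=3,interpolation=cv2.INTER_CUBIC))
a=cv2.imread("pics/sl_top.png");b2=cv2.imread("pics/sl_scene.png");H=max(a.shape[0],b2.shape[0])
pad=lambda q:cv2.copyMakeBorder(q,0,H-q.shape[0],0,0,cv2.BORDER_CONSTANT)
o=np.hstack([pad(a),pad(b2)]);print(a.shape,b2.shape,o.shape);cv2.imwrite("pics/slab.png",o)
E
```

```text
holes [[ 0.5852 -0.2924  0.1351]
 [ 0.5602 -0.2847  0.1348]
 [ 0.5354 -0.2777  0.1349]
 [ 0.5101 -0.2699  0.1345]
 [ 0.4854 -0.263   0.1349]]
bar [[ 0.6106 -0.193   0.1604]
 [ 0.5121 -0.1669  0.1554]]
len 0.10403592342002214 0.10201621659772638 -16.421419191750022 -14.86340353501875
origin from bar [ 0.5452 -0.2377  0.0571]  from block [ 0.5455 -0.2409  0.0533]
[[0.963, 0.2444, -0.114], [-0.2696, 0.8727, -0.407], [0.0, 0.4226, 0.9063]]
diff bar-block in bed [-0.0012037   0.10131564 -0.02181404]
(315, 390, 3) (285, 405, 3) (315, 795, 3)
```

View pics/slab.png

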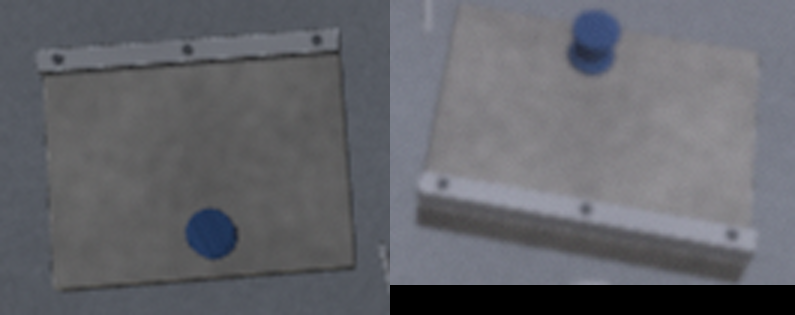

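The crop shows the slab: fence holes in the top view at crop (57,59), (187,49), (316,40), and in the scene view at (443,184), (586,209), (732,235). The spool is at top (211,233), at the middle of the near edge. Next I locate the slab and compute the first move.

```bash
cat >> h.py <<'E'
X=np.array([.963,-.2696,0]);X/=np.linalg.norm(X)
_h=np.cross([0,0,1],X);_a=np.radians(25);Y=np.cos(_a)*_h+np.array([0,0,np.sin(_a)]);Z=np.cross(X,Y)
M=np.stack([X,Y,Z],1);O=np.array([.5454,-.2393,.0552])
bed=lambda x,y,z:O+M@(np.array([x,y,z])/1000)
tobed=lambda p:M.T@(np.asarray(p)-O)*1000
RB=np.stack([-X,Y,-Z],1)   # tool square to bed
def to(p,Rt):
    s=robot.state();R0=R.from_quat(s["tool_rot"]).as_matrix()
    d=R0.T@(p-s["eef_pos"])*100;r=R.from_matrix(R0.T@Rt).as_rotvec(degrees=True)
    print("shift cm",d.round(2),"turn",r.round(2))
E
python3 - <<'E'
from h import *
import pickle
t=pickle.load(open("top0.pkl","rb"));s=pickle.load(open("scene0.pkl","rb"))
T=lambda p:(140+(p[0]+.5)/3-.5,145+(p[1]+.5)/3-.5)
S=lambda p:(280+(p[0]-390+.5)/3-.5,205+(p[1]+.5)/3-.5)
F=np.array([tri([ray(t,*T(a)),ray(s,*S(b))]) for a,b in [((57,59),(732,235)),((187,49),(586,209)),((316,40),(443,184))]])
print("fence holes",F.round(4))
print("slab top corners z=.04",[onz(t,*T(p),.04).round(4)[:2] for p in((54,290),(355,268))])
print("fence inner foot line z=.065 edge",[onz(t,*T(p),.065).round(4)[:2] for p in((38,74),(339,52))], "outer",[onz(t,*T(p),.065).round(4)[:2] for p in((38,51),(339,29))])
to(bed(0,54,160),RB)
E
```

```text
fence holes [[0.6442 0.3282 0.0686]
 [0.654  0.2089 0.0693]
 [0.6631 0.0897 0.0684]]
slab top corners z=.04 [array([0.4331, 0.331 ]), array([0.4539, 0.0537])]
fence inner foot line z=.065 edge [array([0.6308, 0.3468]), array([0.6525, 0.0692])] outer [array([0.6524, 0.3475]), array([0.6743, 0.0693])]
shift cm [-59.72 -61.32   0.85] turn [-25.06   1.33  -6.02]
```

Emit:
send_rows:
  series:
    - [-3,-3,-3,0,0,0,-1]
    - [-6,-6,-6,0,0,0,-1]
    - [-9,-9,-6,0,0,0,-1]
    - [-12,-12,-6,0,0,0,-1]
    - [-15,-15,-6,0,0,0,-1]
    - [-18,-18,-6,0,0,0,-1]
    - [-21,-21,-6,0,0,0,-1]
    - [-24,-24,-6,0,0,0,-1]
    - [-27,-27,-6,-3,0,-1,-1]
    - [-30,-30,-6,-6,0,-2,-1]
    - [-33,-33,-5,-9,0,-3,-1]
    - [-36,-36,-5,-12,0,-4,-1]
    - [-39,-39,-4,-15,1,-5,-1]
    - [-42,-42,-4,-18,1,-6,-1]
    - [-45,-46,-3,-21,1.3,-6,-1]
    - [-48,-49,-2,-25,1.3,-6,-1]
    - [-51,-52,-1,-25,1.3,-6,-1]
    - [-54,-55,0,-25,1.3,-6,-1]
    - [-57,-58,0.8,-25,1.3,-6,-1]
    - [-59.7,-61.3,0.8,-25,1.3,-6,-1]
  squeeze: 60

```text
time: 1.82
eef_pos: [0.5249, -0.217, 0.2264]
tool_rot: [0.134, 0.967, 0.215, 0.029]
force: [0.5, -0.2, 0.2]
width: -0.002
finger_force: 0.0
```

```bash
python3 - <<'E'
from h import *
s=robot.state();print(s["time"],tobed(s["eef_pos"]),s["force"],s["width"],s["joint_pos"].round(2))
c=cam("wrist");save(c,"w1.png");to(bed(0,54,160),RB)
for n,p in dict(holeL=bed(-50,0,90),holeR=bed(50,0,90),barL=bed(-50,97,66),barR=bed(50,97,66)).items(): print(n,proj(c,p).round(1))
E
```

```text
1.8167 [-25.72784476  86.79876868 148.37552954] [ 0.47719653 -0.15216387  0.17043032] -0.0022992990671123646 [-0.64  0.38  1.56  0.41  1.38 -2.05]
shift cm [-2.08 -2.62 -1.07] turn [-0.27  0.29 -0.27]
holeL [121.3 192.6]
holeR [141.5 347.5]
barL [296.3 182.4]
barR [294.8 324.7]
```

View pics/w1.png

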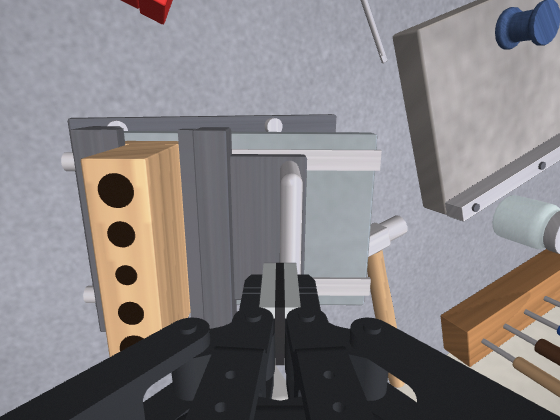

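Wrist view: block holes at (116,190) to (134,346) and bar top end at (291,172), about 5 px left of prediction. That puts the bed about 2.5 mm lower in y than I estimated, so I shift the origin by that much.

```bash
echo 'O=O-Y*.0025' >> h.py; python3 - <<'E'
from h import *
to(bed(0,54,150),RB);to(bed(0,54,50),RB)
E
```

```text
shift cm [-2.08 -2.86 -0.07] turn [-0.27  0.29 -0.27]
shift cm [-2.03 -2.82  9.93] turn [-0.27  0.29 -0.27]
```

Emit:
send_rows:
  series:
    - [-2.1,-2.9,0,-0.3,0.3,-0.3,-1]
    - [-2.1,-2.9,0,-0.3,0.3,-0.3,-1]
    - [-2.1,-2.9,2.5,-0.3,0.3,-0.3,-1]
    - [-2.1,-2.9,5,-0.3,0.3,-0.3,-1]
    - [-2.1,-2.9,7,-0.3,0.3,-0.3,-1]
    - [-2.1,-2.9,8.5,-0.3,0.3,-0.3,-1]
    - [-2.1,-2.9,9.5,-0.3,0.3,-0.3,-1]
    - [-2.1,-2.9,9.9,-0.3,0.3,-0.3,-1]
    - [-2.1,-2.9,9.9,-0.3,0.3,-0.3,-1]

```text
time: 2.62
eef_pos: [0.5492, -0.205, 0.1255]
tool_rot: [0.13, 0.967, 0.218, 0.028]
force: [-0.3, 1.0, -0.1]
width: 0.002
finger_force: 0.0
```

```bash
cat >> h.py <<'E'
def rep():
    s=robot.state();print("t",round(s["time"],2),"bed",tobed(s["eef_pos"]).round(1),"Fbed",(M.T@s["force"]).round(1),"F",s["force"].round(1),"w",round(s["width"],3),"ff",round(s["finger_force"],1))
E
python3 -c "
from h import *
rep();to(bed(0,54,50),RB)"
```

```text
t 2.62 bed [-5.6 63.1 49.3] Fbed [-0.6  0.8 -0.5] F [-0.3  1.  -0.1] w 0.002 ff 0.0
shift cm [-0.55 -0.91 -0.08] turn [ 0.35 -0.34  0.29]
```

Emit:
send_rows:
  series:
    - [-0.5,0.2,0,0.3,-0.3,0.3,-1]
    - [-0.5,0.4,0,0.3,-0.3,0.3,-1]
    - [-0.5,0.6,0,0.3,-0.3,0.3,-1]
    - [-0.5,0.8,0,0.3,-0.3,0.3,-1]
    - [-0.5,1.0,0,0.3,-0.3,0.3,-1]
    - [-0.5,1.2,0,0.3,-0.3,0.3,-1]
    - [-0.5,1.4,0,0.3,-0.3,0.3,-1]
    - [-0.5,1.6,0,0.3,-0.3,0.3,-1]
    - [-0.5,1.8,0,0.3,-0.3,0.3,-1]
    - [-0.5,2.0,0,0.3,-0.3,0.3,-1]
    - [-0.5,2.2,0,0.3,-0.3,0.3,-1]
    - [-0.5,2.4,0,0.3,-0.3,0.3,-1]
    - [-0.5,2.6,0,0.3,-0.3,0.3,-1]
    - [-0.5,2.8,0,0.3,-0.3,0.3,-1]
    - [-0.5,3.0,0,0.3,-0.3,0.3,-1]

```text
time: 3.87
eef_pos: [0.5609, -0.1839, 0.1376]
tool_rot: [0.133, 0.968, 0.211, 0.03]
force: [-2.0, -9.2, -3.8]
width: -0.0
finger_force: 4.9
```

```bash
python3 -c "
from h import *
rep();to(bed(0,100,50),RB)"
```

```text
t 3.87 bed [-0.  89.5 50.4] Fbed [  0.6 -10.1   0.5] F [-2.  -9.2 -3.8] w -0.0 ff 4.9
shift cm [-0.    1.05  0.03] turn [-0.35  0.1  -0.  ]
```

Emit:
send_rows:
  series:
    - [0,0.2,0,0,0,0,-1]
    - [0,0.4,0,0,0,0,-1]
    - [0,0.6,0,0,0,0,-1]
    - [0,0.8,0,0,0,0,-1]
    - [0,1.0,0,0,0,0,-1]
    - [0,1.2,0,0,0,0,-1]
    - [0,1.4,0,0,0,0,-1]
    - [0,1.6,0,0,0,0,-1]
    - [0,1.8,0,0,0,0,-1]
    - [0,2.0,0,0,0,0,-1]
    - [0,2.2,0,0,0,0,-1]

```text
time: 4.78
eef_pos: [0.5664, -0.1647, 0.1469]
tool_rot: [0.133, 0.968, 0.211, 0.03]
force: [-1.6, -8.5, -4.5]
width: 0.003
finger_force: 4.9
```

```bash
python3 -c "
from h import *
rep()"
```

```text
t 4.78 bed [1.000e-01 1.115e+02 5.030e+01] Fbed [ 0.8 -9.7 -0.4] F [-1.6 -8.5 -4.5] w 0.003 ff 4.9
```

Steady 10 N. The stop should be somewhere near y = 122–130, so I go on in smaller bites.

Emit:
send_rows:
  series:
    - [0,0.15,0,0,0,0,-1]
    - [0,0.3,0,0,0,0,-1]
    - [0,0.45,0,0,0,0,-1]
    - [0,0.6,0,0,0,0,-1]
    - [0,0.75,0,0,0,0,-1]
    - [0,0.85,0,0,0,0,-1]
    - [0,0.95,0,0,0,0,-1]

```text
time: 5.37
eef_pos: [0.5688, -0.1564, 0.1509]
tool_rot: [0.133, 0.968, 0.211, 0.03]
force: [-2.1, -8.7, -2.9]
width: -0.003
finger_force: 4.8
```

```bash
python3 -c "
from h import *
rep()"
```

```text
t 5.37 bed [  0.2 121.   50.4] Fbed [ 0.3 -9.4  1.1] F [-2.1 -8.7 -2.9] w -0.003 ff 4.8
```

Emit:
send_rows:
  series:
    - [0,0.1,0,0,0,0,-1]
    - [0,0.2,0,0,0,0,-1]
    - [0,0.3,0,0,0,0,-1]
    - [0,0.4,0,0,0,0,-1]

```text
time: 5.7
eef_pos: [0.5698, -0.1533, 0.1525]
tool_rot: [0.133, 0.968, 0.211, 0.03]
force: [-2.6, -11.7, -5.2]
width: -0.002
finger_force: 6.5
```

Emit:
send_rows:
  series:
    - [0,0.1,0,0,0,0,-1]
    - [0,0.2,0,0,0,0,-1]

```text
time: 5.87
eef_pos: [0.5698, -0.1532, 0.1525]
tool_rot: [0.133, 0.968, 0.209, 0.03]
force: [-4.5, -17.1, -6.3]
width: -0.004
finger_force: 9.0
```

```bash
python3 -c "
from h import *
rep()"
```

```text
t 5.87 bed [  0.3 124.7  50.4] Fbed [  0.3 -18.7   1.8] F [ -4.5 -17.1  -6.3] w -0.004 ff 9.0
```

Stop found: no motion, force rises to 19 N. I hold briefly, then back off and rise out of the gap.

Emit:
send_rows:
  series:
    - [0,0,0,0,0,0,-1]
    - [0,0,0,0,0,0,-1]
    - [0,0,0,0,0,0,-1]
    - [0,-1,0,0,0,0,-1]
    - [0,-2.5,0,0,0,0,-1]
    - [0,-3,-1,0,0,0,-1]
    - [0,-3,-4,0,0,0,-1]
    - [0,-3,-7.5,0,0,0,-1]
    - [0,-3,-11,0,0,0,-1]
    - [0,-6,-11,0,0,0,1]
    - [0,-9,-11,0,0,0,1]
    - [0,-12.5,-11,0,0,0,1]
    - [0,-12.5,-11,0,0,0,1]
    - [0,-12.5,-11,0,0,0,1]
    - [0,-12.5,-11,0,0,0,1]

```text
time: 7.12
eef_pos: [0.5276, -0.3019, 0.202]
tool_rot: [0.133, 0.967, 0.215, 0.03]
force: [0.5, -0.3, 0.7]
width: 0.845
finger_force: 0.0
```

```bash
python3 - <<'E'
from h import *
rep()
c=cam("wrist");save(c,"w2.png");to(bed(0,0,150),RB);to(bed(0,0,46),RB)
for n,p in dict(holeL=bed(-52,0,90),mid=bed(0,0,90),barL=bed(-50,147,66),barR=bed(50,147,66)).items(): print(n,proj(c,p).round(1))
E
```

```text
t 7.12 bed [ -0.3   5.6 160.5] Fbed [0.6 0.1 0.7] F [ 0.5 -0.3  0.7] w 0.845 ff 0.0
shift cm [-0.02 -0.61  1.06] turn [0.06 0.08 0.02]
shift cm [-0.   -0.63 11.46] turn [0.06 0.08 0.02]
holeL [269.5 138.8]
mid [270.3 226.7]
barL [507.3 137.3]
barR [481.9 282.3]
```

View pics/w2.png

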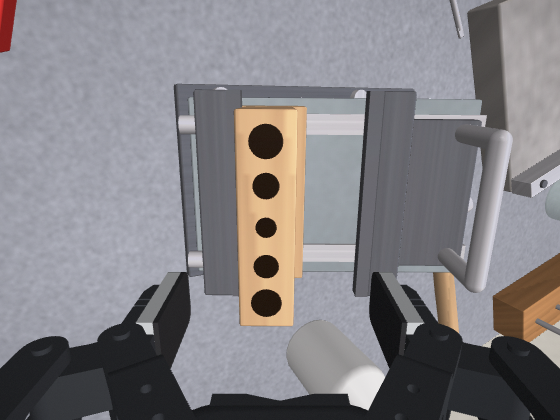

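The view shows the jaw fully open (bar now at (490,210)), block holes centred at u=266 with middle hole at (266,228), about 2 mm downhill of prediction, and clear room for both fingers. I descend and grip.

Emit:
send_rows:
  series:
    - [0,-0.8,0,0,0,0,1]
    - [0,-0.8,1.5,0,0,0,1]
    - [0,-0.8,4,0,0,0,1]
    - [0,-0.8,6.5,0,0,0,1]
    - [0,-0.8,9,0,0,0,1]
    - [0,-0.8,10.5,0,0,0,1]
    - [0,-0.8,11.5,0,0,0,1]
    - [0,-0.8,11.5,0,0,0,1]
    - [0,-0.8,11.5,0,0,0,1]

```text
time: 7.92
eef_pos: [0.5392, -0.262, 0.0943]
tool_rot: [0.133, 0.967, 0.214, 0.03]
force: [0.5, -0.1, 1.0]
width: 1.0
finger_force: 0.0
```

```bash
python3 -c "
from h import *
rep()"
```

```text
t 7.92 bed [ 0.1 -2.3 45.4] Fbed [0.5 0.5 0.9] F [ 0.5 -0.1  1. ] w 1.0 ff 0.0
```

Emit:
send_rows:
  series:
    - [0,0,0,0,0,0,-1]
    - [0,0,0,0,0,0,-1]
    - [0,0,0,0,0,0,-1]
    - [0,0,0,0,0,0,-1]
    - [0,0,0,0,0,0,-1]
    - [0,0,0,0,0,0,-1]
    - [0,0,0,0,0,0,-1]
    - [0,0,0,0,0,0,-1]
  squeeze: 60

```text
time: 8.58
eef_pos: [0.539, -0.2628, 0.0946]
tool_rot: [0.133, 0.967, 0.214, 0.031]
force: [-1.7, -3.3, 5.2]
width: 0.412
finger_force: 61.1
```

```bash
python3 -c "
from h import *
rep()"
```

```text
t 8.58 bed [ 0.2 -3.  46. ] Fbed [-0.8 -1.1  6.2] F [-1.7 -3.3  5.2] w 0.412 ff 61.1
```

Emit:
send_rows:
  series:
    - [0,0.2,0,0,0,0,-1]
    - [0,0.5,0,0,0,0,-1]
    - [0,0.8,0,0,0,0,-1]
    - [0,1.1,0,0,0,0,-1]
    - [0,1.4,0,0,0,0,-1]
    - [0,1.7,0,0,0,0,-1]
    - [0,2.0,0,0,0,0,-1]
    - [0,2.2,0,0,0,0,-1]
    - [0,2.2,0,0,0,0,-1]

```text
time: 9.33
eef_pos: [0.5446, -0.2447, 0.1035]
tool_rot: [0.133, 0.968, 0.213, 0.031]
force: [-1.0, -6.2, 4.1]
width: 0.417
finger_force: 61.1
```

```bash
python3 -c "
from h import *
rep()"
```

```text
t 9.33 bed [ 0.7 18.  46.1] Fbed [ 0.7 -3.9  6.4] F [-1.  -6.2  4.1] w 0.417 ff 61.1
```

Emit:
send_rows:
  series:
    - [0,0,-0.3,0,0,0,-1]
    - [0,0,-0.7,0,0,0,-1]
    - [0,0,-1.2,0,0,0,-1]
    - [0,0,-1.8,0,0,0,-1]

```text
time: 9.67
eef_pos: [0.5415, -0.2499, 0.1191]
tool_rot: [0.133, 0.967, 0.215, 0.029]
force: [-0.3, -0.5, -3.2]
width: 0.414
finger_force: 60.3
```

```bash
python3 -c "
from h import *
rep()"
```

```text
t 9.67 bed [-0.9 19.3 62.7] Fbed [-0.1 -1.8 -2.7] F [-0.3 -0.5 -3.2] w 0.414 ff 60.3
```

```bash
cat >> h.py <<'E'
SX=np.array([.9969,.079,0]);SY=np.array([-.079,.9969,0]);SO=np.array([.5540,.2010,0])
slab=lambda x,y,z:SO+SX*x/1000+SY*y/1000+np.array([0,0,z/1000])
toslab=lambda p:np.array([(p-SO)@SX,(p-SO)@SY,p[2]])*1000
RS=np.stack([SY,SX,[0,0,-1]],1)
E
python3 - <<'E'
from h import *
import pickle
t=pickle.load(open("top0.pkl","rb"))
print("jar",toslab(onz(t,194,124,.09)))
print("glue",onz(t,361,116,.15),"bar",bed(0,147,73))
s=robot.state();R0=R.from_quat(s["tool_rot"]).as_matrix()
print("up 14cm in tool",(R0.T@[0,0,.14])*100)
to(slab(48,0,260),RS)
r=R.from_matrix(R0.T@RS).as_rotvec(degrees=True);print(np.linalg.norm(r))
E
```

```text
jar [201.22420638  13.9482252   90.        ]
glue [ 0.76023985 -0.22121929  0.15      ] bar [ 0.57238903 -0.1428963   0.18242881]
up 14cm in tool [  0.01984402   5.93205511 -12.68110123]
shift cm [ 6.47 47.1   6.49] turn [ 21.82 -15.33  68.63]
73.62756632789421
```

Emit:
send_rows:
  series:
    - [0,0,-1,0,0,0,-1]
    - [0,0,-2.5,0,0,0,-1]
    - [0,0,-4,0,0,0,-1]
    - [0,0.8,-6,0,0,0,-1]
    - [0,1.8,-8,0,0,0,-1]
    - [0,2.8,-10,0,0,0,-1]
    - [0,3.8,-12,0,0,0,-1]
    - [0,4.8,-14,0,0,0,-1]
    - [0,5,-15,0,0,0,-1]
    - [0,5,-15,0,0,0,-1]

```text
time: 10.5
eef_pos: [0.5377, -0.2688, 0.2796]
tool_rot: [0.133, 0.967, 0.213, 0.032]
force: [1.6, -0.9, -3.8]
width: 0.411
finger_force: 60.2
```

```bash
python3 -c "
from h import *
rep();to(slab(48,0,260),RS)"
```

```text
t 10.5 bed [  0.5  69.7 216.3] Fbed [ 1.8 -2.  -3.3] F [ 1.6 -0.9 -3.8] w 0.411 ff 60.2
shift cm [ 6.64 42.13 21.65] turn [ 21.92 -14.84  68.7 ]
```

Emit:
send_rows:
  series:
    - [0.4,2.5,1.3,1.3,-0.9,4.1,-1]
    - [0.8,5,2.6,2.6,-1.8,8.2,-1]
    - [1.2,7.5,3.9,3.9,-2.6,12.2,-1]
    - [1.7,10.5,5.4,5.5,-3.7,17.2,-1]
    - [2.1,13.2,6.8,6.9,-4.6,21.6,-1]
    - [2.5,15.9,8.2,8.3,-5.6,25.9,-1]
    - [2.9,18.6,9.6,9.7,-6.5,30.4,-1]
    - [3.3,21.1,10.9,11,-7.4,34.4,-1]
    - [3.7,23.8,12.2,12.4,-8.4,38.8,-1]
    - [4.1,26.5,13.6,13.8,-9.3,43.2,-1]
    - [4.6,29.2,15,15.2,-10.3,47.6,-1]
    - [5,31.9,16.4,16.6,-11.2,52,-1]
    - [5.4,34.6,17.8,18,-12.2,56.4,-1]
    - [5.8,37.3,19.2,19.4,-13.1,60.8,-1]
    - [6.2,39.7,20.4,20.7,-14,64.8,-1]
    - [6.6,42.1,21.7,21.9,-14.8,68.7,-1]
    - [6.6,42.1,21.7,21.9,-14.8,68.7,-1]
    - [6.6,42.1,21.7,21.9,-14.8,68.7,-1]
    - [6.6,42.1,21.7,21.9,-14.8,68.7,-1]

```text
time: 12.08
eef_pos: [0.6006, 0.2052, 0.2563]
tool_rot: [0.678, 0.735, -0.001, -0.004]
force: [-0.4, -1.0, -3.4]
width: 0.416
finger_force: 61.0
```

```bash
cat >> h.py <<'E'
def reps():
    s=robot.state();print("t",round(s["time"],2),"slab",toslab(s["eef_pos"]).round(1),"F",s["force"].round(1),"w",round(s["width"],3),"ff",round(s["finger_force"],1),"tz",R.from_quat(s["tool_rot"]).as_matrix()[:,2].round(4),"q",s["joint_pos"].round(2))
E
python3 -c "
from h import *
reps();to(slab(48,0,120),RS);c=cam('wrist');save(c,'w3.png')"
```

```text
t 12.08 slab [ 46.8   0.5 256.3] F [-0.4 -1.  -3.4] w 0.416 ff 61.0 tz [-0.008   0.0033 -1.    ] q [0.31 0.41 1.37 0.01 1.37 0.23]
shift cm [-0.11  0.22 13.63] turn [-0.44 -0.23  0.07]
```

View pics/w3.png

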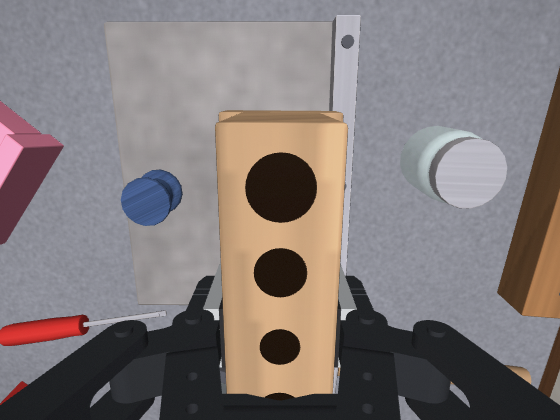

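The view shows the block gripped upright and parallel to the fence (fence top at (347,15–110)), with the spool at (150,198) and jar at (465,172) well clear. I lower it with about 15 mm gap to the fence.

Emit:
send_rows:
  series:
    - [0,0.1,2,-0.4,-0.2,0,-1]
    - [0,0.1,4.5,-0.4,-0.2,0,-1]
    - [0,0.1,7,-0.4,-0.2,0,-1]
    - [0,0.1,9.5,-0.4,-0.2,0,-1]
    - [0,0.1,12,-0.4,-0.2,0,-1]
    - [0,0.1,14,-0.4,-0.2,0,-1]
    - [0,0.1,15.2,-0.4,-0.2,0,-1]
    - [0,0.1,16,-0.4,-0.2,0,-1]
    - [0,0.1,16,-0.4,-0.2,0,-1]
    - [0,0.1,16,-0.4,-0.2,0,-1]

```text
time: 12.97
eef_pos: [0.6018, 0.2058, 0.0984]
tool_rot: [0.679, 0.734, 0.002, 0.0]
force: [0.2, 0.6, -2.5]
width: 0.416
finger_force: 61.1
```

```bash
python3 -c "
from h import *
reps();to(slab(48,0,86),RS)"
```

```text
t 12.97 slab [48.   1.  98.4] F [ 0.2  0.6 -2.5] w 0.416 ff 61.1 tz [ 0.0027  0.0018 -1.    ] q [0.31 0.52 1.6  0.   1.02 0.23]
shift cm [-0.1  -0.01  1.24] turn [ 0.17 -0.09 -0.03]
```

Feel down for the slab.

Emit:
send_rows:
  series:
    - [0,0,0.3,0,0,0,-1]
    - [0,0,0.6,0,0,0,-1]
    - [0,0,0.8,0,0,0,-1]
    - [0,0,0.9,0,0,0,-1]
    - [0,0,0.9,0,0,0,-1]

```text
time: 13.38
eef_pos: [0.6017, 0.2067, 0.0896]
tool_rot: [0.678, 0.735, 0.002, 0.0]
force: [-1.4, 0.4, 0.5]
width: 0.418
finger_force: 61.3
```

Emit:
send_rows:
  series:
    - [0,0,0.1,0,0,0,-1]
    - [0,0,0.2,0,0,0,-1]
    - [0,0,0.2,0,0,0,-1]

```text
time: 13.63
eef_pos: [0.6018, 0.2067, 0.0896]
tool_rot: [0.678, 0.735, 0.002, 0.001]
force: [-3.1, -1.5, 10.4]
width: 0.413
finger_force: 62.6
```

```bash
python3 -c "
from h import *
reps()"
```

```text
t 13.63 slab [48.1  1.9 89.6] F [-3.1 -1.5 10.4] w 0.413 ff 62.6 tz [ 0.0038  0.002  -1.    ] q [0.31 0.52 1.61 0.   1.   0.23]
```

On the slab at TCP z = 89.6 mm. I ease off and slide toward the fence.

Emit:
send_rows:
  series:
    - [0,0,-0.15,0,0,0,-1]
    - [0,0.2,-0.15,0,0,0,-1]
    - [0,0.4,-0.15,0,0,0,-1]
    - [0,0.6,-0.15,0,0,0,-1]
    - [0,0.8,-0.15,0,0,0,-1]
    - [0,1.0,-0.15,0,0,0,-1]
    - [0,1.1,-0.15,0,0,0,-1]

```text
time: 14.22
eef_pos: [0.6115, 0.2076, 0.0896]
tool_rot: [0.678, 0.735, 0.001, -0.001]
force: [-6.1, -0.6, 8.5]
width: 0.416
finger_force: 62.4
```

Emit:
send_rows:
  series:
    - [0,0.1,0,0,0,0,-1]
    - [0,0.2,0,0,0,0,-1]
    - [0,0.2,0,0,0,0,-1]

```text
time: 14.47
eef_pos: [0.6136, 0.2078, 0.0895]
tool_rot: [0.678, 0.735, 0.001, -0.001]
force: [-3.6, -0.7, 7.8]
width: 0.411
finger_force: 62.3
```

```bash
python3 -c "
from h import *
reps()"
```

```text
t 14.47 slab [59.9  2.1 89.5] F [-3.6 -0.7  7.8] w 0.411 ff 62.3 tz [ 2.0e-04  1.8e-03 -1.0e+00] q [0.31 0.54 1.58 0.   1.02 0.23]
```

Emit:
send_rows:
  series:
    - [0,0.1,0,0,0,0,-1]
    - [0,0.2,0,0,0,0,-1]
    - [0,0.2,0,0,0,0,-1]

```text
time: 14.72
eef_pos: [0.6155, 0.208, 0.0895]
tool_rot: [0.678, 0.735, 0.001, -0.001]
force: [-4.7, -0.1, 7.2]
width: 0.412
finger_force: 62.3
```

Emit:
send_rows:
  series:
    - [0,0.1,0,0,0,0,-1]
    - [0,0.2,0,0,0,0,-1]
    - [0,0.2,0,0,0,0,-1]

```text
time: 14.97
eef_pos: [0.6158, 0.2079, 0.0896]
tool_rot: [0.678, 0.735, -0.001, -0.002]
force: [-9.6, -0.7, 10.2]
width: 0.414
finger_force: 62.6
```

```bash
python3 -c "
from h import *
reps()"
```

```text
t 14.97 slab [62.2  2.  89.6] F [-9.6 -0.7 10.2] w 0.414 ff 62.6 tz [-0.0036  0.001  -1.    ] q [0.31 0.55 1.57 0.   1.03 0.23]
```

Fence contact at slab x = 62.2, as expected. I give one small further nudge to square it, relax, then release.

Emit:
send_rows:
  series:
    - [0,0.1,0,0,0,0,-1]
    - [0,0.1,0,0,0,0,-1]
    - [0,0,0,0,0,0,-1]
    - [0,-0.15,-0.1,0,0,0,-1]
    - [0,-0.15,-0.1,0,0,0,-1]
  squeeze: 20

```text
time: 15.38
eef_pos: [0.6156, 0.2079, 0.0895]
tool_rot: [0.678, 0.735, 0.0, -0.001]
force: [-5.8, 0.1, 4.0]
width: 0.416
finger_force: 61.9
```

Emit:
send_rows:
  series:
    - [0,0,0,0,0,0,0.2]
    - [0,0,0,0,0,0,0.4]
    - [0,0,0,0,0,0,0.6]
    - [0,0,0,0,0,0,0.6]
    - [0,0,0,0,0,0,0.6]
    - [0,0,0,0,0,0,0.6]

```text
time: 15.88
eef_pos: [0.6174, 0.2079, 0.0895]
tool_rot: [0.678, 0.735, 0.002, 0.0]
force: [-0.4, 0.5, -0.3]
width: 0.797
finger_force: 0.0
```

```bash
python3 -c "
from h import *
reps()"
```

```text
t 15.88 slab [63.7  1.8 89.5] F [-0.4  0.5 -0.3] w 0.797 ff 0.0 tz [ 0.0029  0.0019 -1.    ] q [0.31 0.55 1.57 0.   1.02 0.23]
```

Free, with nothing touching. I raise the gripper straight up and look.

Emit:
send_rows:
  series:
    - [0,-0.1,-1,0,0,0,0.6]
    - [0,-0.1,-3,0,0,0,0.6]
    - [0,-0.1,-5,0,0,0,0.6]
    - [0,-0.1,-8,0,0,0,0.6]
    - [0,-0.1,-11,0,0,0,0.6]
    - [0,-0.1,-14,0,0,0,0.6]
    - [0,-0.1,-17,0,0,0,0.6]
    - [0,-3,-18,0,0,0,0.6]
    - [0,-6,-18,0,0,0,0.6]
    - [0,-9,-18,0,0,0,0.6]
    - [0,-9,-18,0,0,0,0.6]
    - [0,-9,-18,0,0,0,0.6]

```text
time: 16.88
eef_pos: [0.5259, 0.2004, 0.2708]
tool_rot: [0.678, 0.735, 0.002, 0.001]
force: [-0.4, 0.6, -0.0]
width: 0.805
finger_force: 0.0
```

```bash
python3 - <<'E'
from h import *
reps();c=cam("wrist");a=c["pixels"][...,::-1]
s=cam("scene")["pixels"][150:330,140:430,::-1]
b=cv2.resize(s,(560,348),interpolation=cv2.INTER_CUBIC)
cv2.imwrite("pics/end.png",np.vstack([cv2.resize(a,(400,300)),cv2.resize(b,(400,249))]))
E
```

```text
t 16.88 slab [-28.    1.6 270.8] F [-0.4  0.6 -0. ] w 0.805 ff 0.0 tz [ 0.0044  0.0024 -1.    ] q [0.34 0.28 1.53 0.   1.33 0.26]
```

View pics/end.png

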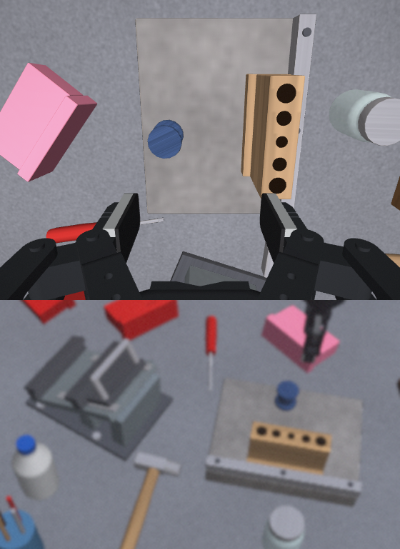

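The picture shows the block upright beside the fence, holes at (286,93) to (277,186), with the jaw open and bystanders in place. A quick numeric check of its angle and place, then I hand in.

```bash
python3 - <<'E'
from h import *
c=cam("wrist")
a,b=[toslab(onz(c,u*1.4,v*1.4,.13)) for u,v in((286,93),(277,186))]
d=a-b;print(a,b,"mid",(a+b)/2,"ang deg",np.degrees(np.arctan2(d[0],d[1])))
f,g=[toslab(onz(c,u*1.4,v*1.4,.065)) for u,v in((306,32),(299,131))];print("fence holes",f,g)
E
```

```text
[ 63.84202548  52.85387077 130.        ] [ 63.30322667 -51.63884248 130.        ] mid [ 63.57262607   0.60751415 130.        ] ang deg 0.29543327458556906
fence holes [101.86371051 118.73109305  65.        ] [106.51696126  -1.9472135   65.        ]
```

```bash
python3 -c "
from bench import order
print(order.close_job())"
```

```text
the job is handed in; nothing more can be done
None
```

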